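# Load the photometer

## Robot

A 7-joint arm with a two-finger parallel gripper is mounted at the origin on the work surface. World frame = base frame: x ahead of the robot, y to its left, z up, the work surface at z = 0. Lengths are in m, angles in rad, forces in N, time in s.
With the tool pointing down it reaches from about 0.35 to 0.9 m from the base axis. Payload 19.9 kg.
Tool frame: the origin (TCP) lies midway between the tips of the shut fingers; the grasp point (between the pads) lies behind it (bot.hold_point_z is the z of the grasp point in the tool frame, in m); z points along the fingers, y is the direction in which the jaws open and shut (so a half turn about z gives the same grasp; the last joint's range is limited). The gripper opens to 94 mm and grips with 3 to 60 N. Pads are 16 mm wide; open, the fingers measure 119 mm over their backs; the gripper's body (75 mm by 177 mm) begins 78 mm behind the grasp point.
Start: joints at [1.177, 0.417, -0.01, 1.614, 0.005, 1.111, -0.053], TCP at [0.216, -0.586, 0.205] pointing down, gripper open.
Joint ranges: [-2.81, 2.81], [-0.39, 2.02], [-1.27, 1.25], [0.06, 2.57], [-1.19, 4.33], [0.19, 2], [-2.82, 2.82]. Speed limits (rad/s): [1.89, 1.89, 2.39, 2.39, 3.01, 3.01, 3.01].

## Interface

Orientations are given as [roll, pitch, yaw] about the fixed x, y, z axes, in that order (R = Rz(yaw) Ry(pitch) Rx(roll)).
In Python, from station import monitor, read_camera, job, bot gives the robot as it stands.
- The arm moves only by the tool drive_tool, never from a script. Its argument "deltas" is a list of rows, each a list of 7 numbers: the turn, a rotation vector about the tool's x, y, z in degrees, then the shift along the tool's x, y, z in m, then the opening, from 0 (shut) to 1 (fully open). In form: [[rx, ry, rz, tx, ty, tz, fingers], ...]. A call has 1 to 20 rows; each row shifts and turns the pose as measured when the row begins, along the tool's axes as they then stand; what a row does not reach is not made up. A row lasts 1/12 s, in which the tool goes at most 41.7 mm and 7.16 degrees, less where a joint would pass 70% of its speed; a pose out of reach is approached as far as the arm can. A call with a gripper value outside its range is refused whole. The fingers move at their own pace and stop on an object; "squeeze" is the grip in N (left out, the last holds). Time passes only in rows, so rows that do not move let the fingers close. It gives the time, the measured TCP pose, the force and the opening at its end, in the units of the state.
- monitor.get_state(): the state, without advancing time (a new reading comes with each control period).
- read_camera(name): name is "scene" or "top" or "wrist"; returns a dict with "image" (400x640x3 uint8, red, green, blue), "fx", "fy", "cx", "cy" (pixels), "k1" (the pictures are not rectified: a ray, as slopes to the right and down, at radius r is drawn at 1 + k1 r^2 times it, then the intrinsics apply), "world_from_camera" (4x4, takes a point from camera to world coordinates). Camera axes: x right, y down, z forward; pixel columns grow to the right and rows downward; lengths in m; the calibration is good to about 2 mm. A picture is of the moment at which its call begins. There is no depth.
- job.finish_job(): hands the job in, once; it reports no verdict.
The state is a dict: "time_s": time; "q": joint angles; "qvel": joint speeds; "joint_torque": joint torques, N m; "ee_pos": TCP position; "orientation": TCP orientation; "ft_force": force on the tool from outside, world axes, zero at the start; "moment": the same for the moment, N m; "grip_width": finger opening in m.
Only numpy, scipy, OpenCV 4.12 (cv2) and the standard library are available. Lean on these libraries where they do the work, as an engineer would, in place of code of your own. Each camera call takes 0.05 s, during which the arm holds its last target.

## Task

Slide the small square glass cell all the way down into the square well of the photometer, swing the hood shut over it, and then press the round key in front of the hood to start the reading. Leave the other glassware standing where it is.

Things in the scene. Friction and masses are not known exactly. Their poses are not given: they have to be found in the camera images.
- cell: The small square sample cell, loose, upright on the table: a clear glass square column 25 x 25 mm, 64 mm tall over all; its top 14 mm is a white stopper, also 25 x 25 mm, flush with the glass, which does not come off. Foot with 2 mm chamfer. About 60 g. Origin at the centre of the underside, z up, x and y square to its flat sides; it looks and fits the same at every quarter turn.
- meter: Photometer, fixed: light grey housing 200 x 130 mm (its x, y), flat top (the deck) 66 mm above the table. Origin at the centre of the underside; its -x side faces roughly towards the robot. Along the deck's centre line: the key at x = -73 mm, a flush display at -46 to -10, the square well at +50 and the hood's hinge along the rear edge at +98.
- well_mouth (a point): Centre of the mouth of the square well, level with the deck (66 mm above the table), at (50, 0) mm of the photometer. The well is a 27 x 27 mm square pocket with sides along the photometer's x and y, and straight down 36 mm deep; the 25 mm cell has 1 mm to spare on each side. A cell that is fully down sticks out 28 mm above the deck.
- well_floor (a point): Centre of the floor of the well, 36 mm below the deck and 30 mm above the table. The cell's underside rests here when it is fully down.
- hood (a joint): Angle of the hood (rad): 0 shut, pi/2 upright, 1.6 to 1.9 at the start (open, leaning back), stop at 2.0. The hinge is stiff: the hood stays where it is left, and about 1.5 N at its edge moves it. It opens up and back, away from the robot; the flat face that is its top when shut looks away from the robot when open.
- hood_hinge (a point): Middle of the hood's hinge line, at (98, 0, 67) mm of the photometer; the line runs along the photometer's y. The hood is a smoked see-through box, open underneath when shut, with 3 mm walls; when shut it covers the deck from the hinge to 92 mm in front of it, is 84 mm wide and 40 mm high over the hinge line.
- hood_edge (a point): Middle of the front top edge of the hood (it moves with the hood): with the hood shut it lies 92 mm in front of the hinge line and 40 mm above it. It carries a small black strip.
- read (a joint): Travel of the key (m): 0 up, 0.006 fully down. A spring pushes it up again; it takes 1.5 N to start and 5 N to go fully down, and it counts as pressed beyond 0.004.
- read_top (a point): Centre of the top of the round black key, 22 mm across, which stands 22 mm above the deck and is pressed straight down. Around it is a grey collar 38 mm across, 12 mm above the deck.
- vial_a: Round glass vial with white cap, 27 mm across, 64 mm tall, loose: leave it. Origin at the centre of its underside.
- vial_b: Another round vial just like vial_a: leave it.
- square_bottle: Larger square glass bottle, 45 x 45 mm, 65 mm to the shoulder, 83 mm to the top of its round white cap, loose: leave it. Origin at the centre of its underside.
- beaker: Open glass beaker, 72 mm across, 90 mm tall, loose, to the left of the photometer: leave it.
- jar: Amber glass jar, 60 mm across, 75 mm tall, loose, to the left of the photometer: leave it.
Not all that is in view belongs to the job. What is shaped like the cell but black, green or purple is not meant.

How it is judged:
By the outcome, as a careful person would: the job done as asked, in the order asked, and still so for the second after the job is handed in, with the robot touching nothing.
It also fails if it takes over 58 s, if anything falls off the work surface, if the arm or the gripper's body presses on something with over 40 N, if the wrist force passes 120 N, or if a joint passes its speed limit or range.

## Working session

There is one attempt and no reset: what is moved stays moved. The work goes in short steps, Python scripts to look and compute and a tool call to move; the robot and the scene stay as the last step left them, time stands still between calls to the robot, and variables do not carry over. Pictures are saved under pics/ and viewed, and the job is handed in when it is done.

Besides the shell and the picture viewer there is one more tool, called after ">>>" as a command line: name --pt "numbers of a row" for each row, then --argument value for the rest. drive_tool: Moves the arm, as the interface text tells. Its arguments: {"type":"object","properties":{"deltas":{"type":"array","items":{"type":"array","items":{"type":"number"}}},"squeeze":{"type":"number"}},"required":["deltas"]}

```bash
mkdir -p pics; ls
python3 - <<'E'
from station import monitor, read_camera, job, bot
import cv2, numpy as np
print(monitor.get_state()); print(bot.hold_point_z)
for n in ["scene","top","wrist"]:
    c=read_camera(n); cv2.imwrite(f"pics/{n}0.png",c["image"][:,:,::-1]); print(n,c["fx"],c["fy"],c["cx"],c["cy"],c["k1"],np.round(c["world_from_camera"],4).tolist())
E
```

```text
pics
{'time_s': 0.0, 'q': array([ 1.17648432,  0.41797561, -0.01032407,  1.614139  ,  0.00468604,
        1.11070741, -0.05298299]), 'qvel': array([-0.00024129, -0.00165146, -0.00097191,  0.00123019, -0.00250612,
        0.00144999,  0.00076876]), 'joint_torque': array([-7.44015924e-04, -8.51241946e+01,  6.38381001e-01, -4.25984716e+01,
       -4.88190260e-02,  1.86938531e-02,  8.21396156e-05]), 'ee_pos': array([ 0.21583956, -0.58615935,  0.20483895]), 'orientation': array([-3.14038941e+00,  6.94615537e-05,  3.52850215e-01]), 'ft_force': array([0.04525937, 0.55866346, 0.01613505]), 'moment': array([ 0.03141621, -0.00398613, -0.01403572]), 'grip_width': 0.09403825872419697}
-0.0188
scene 451.04117416358844 451.04117416358844 312.0369170043454 198.6672631918488 -0.08870306348827069 [[0.1568, 0.6923, -0.7043, 1.2362], [0.9876, -0.1065, 0.1152, -0.0627], [0.0047, -0.7137, -0.7004, 0.7937], [0.0, 0.0, 0.0, 1.0]]
top 448.2103364015457 448.2103364015457 314.3405049230383 201.70381316861804 0.024481215349943467 [[-0.0292, -0.986, 0.1644, 0.3315], [-0.9996, 0.0293, -0.0019, 0.0476], [-0.0029, -0.1643, -0.9864, 1.3595], [0.0, 0.0, 0.0, 1.0]]
wrist 338.7956135843696 338.7956135843696 315.46660770898643 191.46774377599988 -0.03575538259075492 [[0.3453, -0.9124, -0.2197, 0.2798], [-0.9385, -0.3359, -0.0802, -0.564], [-0.0006, 0.2339, -0.9723, 0.3845], [0.0, 0.0, 0.0, 1.0]]
```

View pics/scene0.png

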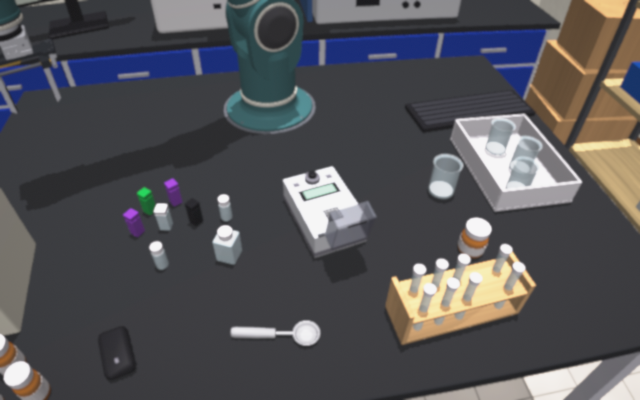

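View pics/top0.png

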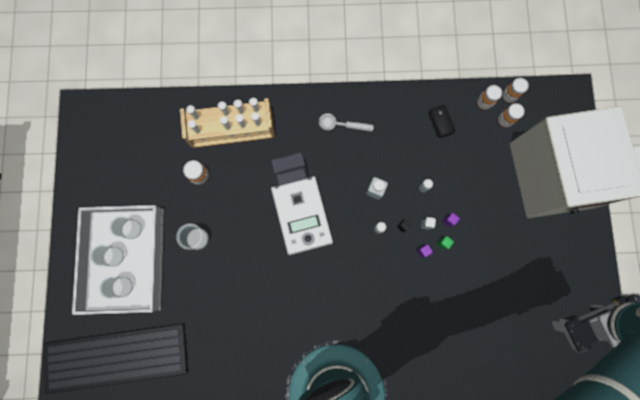

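View pics/wrist0.png

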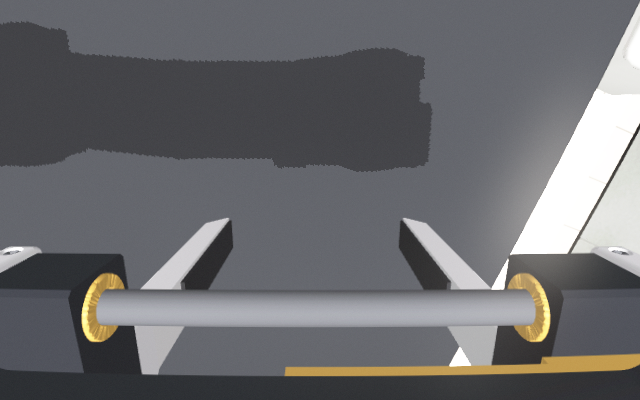

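The top view shows the cell near (430,223), among black, purple and green decoys. The meter spans (272-330,178-252), with the well near (297,198) and the key near (308,239). I'll zoom in next.

```bash
cat > h.py <<'E'
import numpy as np, cv2
from station import monitor, read_camera, job, bot
def und(c,uv):
    K=np.array([[c["fx"],0,c["cx"]],[0,c["fy"],c["cy"]],[0,0,1.]])
    p=np.asarray(uv,float).reshape(-1,1,2)
    return cv2.undistortPoints(p,K,np.array([c["k1"],0,0,0.]),P=None).reshape(-1,2)
def ray(c,uv):
    n=und(c,uv); d=np.c_[n,np.ones(len(n))]; T=c["world_from_camera"]
    return T[:3,3], d@T[:3,:3].T
def plane(c,uv,z):
    o,d=ray(c,uv); return o+d*((z-o[2])/d[:,2])[:,None]
def proj(c,P):
    K=np.array([[c["fx"],0,c["cx"]],[0,c["fy"],c["cy"]],[0,0,1.]])
    W=np.linalg.inv(c["world_from_camera"])
    return cv2.projectPoints(np.asarray(P,float).reshape(-1,1,3),cv2.Rodrigues(W[:3,:3])[0],W[:3,3],K,np.array([c["k1"],0,0,0.]))[0].reshape(-1,2)
def crop(img,x0,y0,x1,y1,s,fn):
    cv2.imwrite(fn,cv2.resize(img[y0:y1,x0:x1,::-1],None,fx=s,fy=s,interpolation=cv2.INTER_CUBIC))
E
python3 - <<'E'
from h import *
c=read_camera("top"); crop(c["image"],360,160,480,270,5,"pics/t1.png"); crop(c["image"],255,145,345,260,5,"pics/t2.png")
s=read_camera("scene"); crop(s["image"],115,165,255,280,5,"pics/s1.png"); crop(s["image"],270,155,390,260,5,"pics/s2.png")
E
```

```text
(no output)
```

View pics/t1.png

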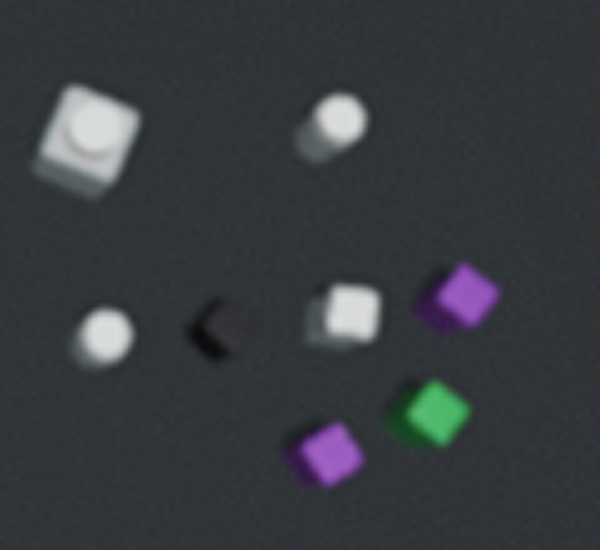

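View pics/t2.png

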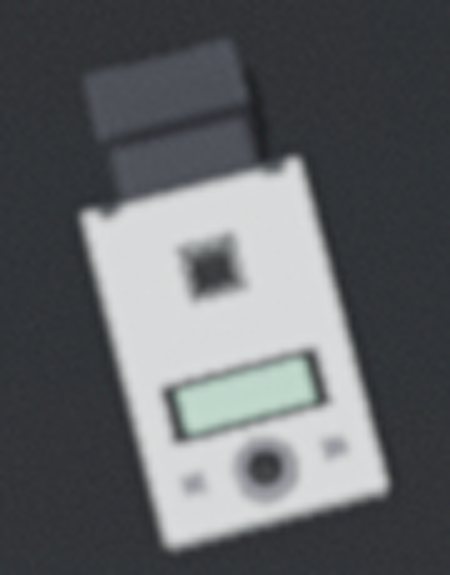

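View pics/s1.png

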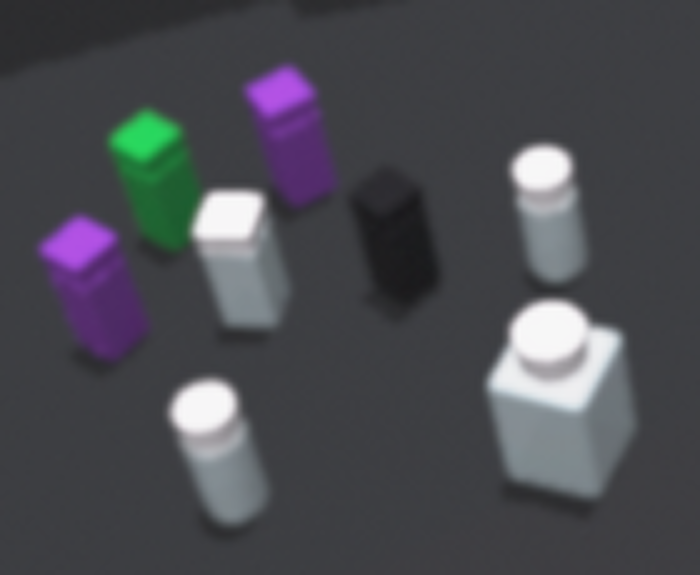

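View pics/s2.png

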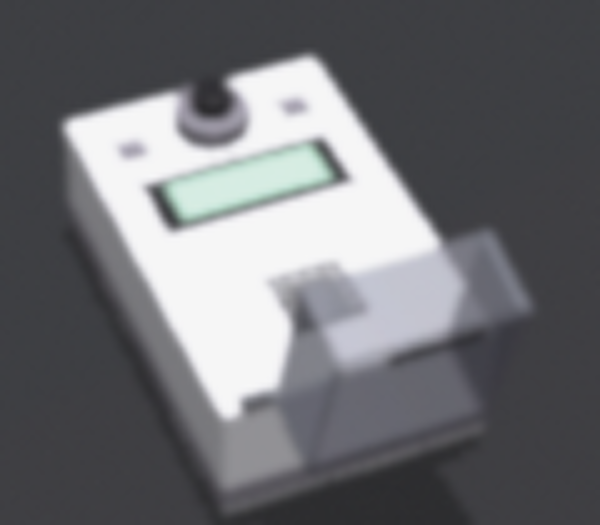

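```bash
cat > m0.py <<'E'
from h import *
c=read_camera("top"); im=c["image"]; g=im.min(2)
def blob(mask,pt):
    n,l,st,ce=cv2.connectedComponentsWithStats(mask.astype(np.uint8)); 
    b=(l==l[pt[1],pt[0]]); return cv2.findContours(b.astype(np.uint8),0,1)[0][0].reshape(-1,2), st[l[pt[1],pt[0]]]
big=cv2.resize(im,None,fx=4,fy=4,interpolation=cv2.INTER_CUBIC)
toorig=lambda p:(np.asarray(p,float)+.5)/4-.5
def rect(mask,pt,z,name):
    ct,st=blob(mask,(pt[0]*4+2,pt[1]*4+2))
    P=plane(c,toorig(ct),z)[:,:2]
    r=cv2.minAreaRect((P*1000).astype(np.float32)); print(name,np.round(r[0],1),np.round(r[1],1),round(r[2],1))
gb=big.min(2)
for t in (150,170,185): rect(gb>t,(430,222),.064,f"cell{t}")
hsv=cv2.cvtColor(big,cv2.COLOR_RGB2HSV)
pv=hsv[...,2]
print(hsv[222*4,430*4],hsv[218*4,453*4],hsv[242*4,447*4])
rect((abs(hsv[...,0].astype(int)-140)<15)&(hsv[...,1]>90)&(pv>130),(453,218),.064,"purp1")
rect((abs(hsv[...,0].astype(int)-140)<15)&(hsv[...,1]>90)&(pv>130),(426,251),.064,"purp2")
rect((abs(hsv[...,0].astype(int)-70)<20)&(hsv[...,1]>90)&(pv>110),(447,242),.064,"green")
for t in (120,150,175): rect(gb>t,(280,200),.066,f"deck{t}")
for t in (60,90): rect(gb<t,(308,239),.088,f"key{t}")
for t in (90,120): rect(gb<t,(297,198),.066,f"well{t}")
print("black",plane(c,[[255+235/5-255+105+0,160+328/5]],.064), "va",plane(c,[[381,226.5]],.064))
E
python3 m0.py
```

```text
cell150 [ 477.9 -288.7] [27.8 28.1] 80.1
cell170 [ 477.9 -288.7] [26.1 26.1] 79.2
cell185 [ 477.9 -288.7] [24.5 24.4] 79.7
[100   4 218] [139 138 190] [ 68 147 184]
purp1 [ 485.6 -356. ] [27.3 27.8] 48.3
purp2 [ 396.1 -271.4] [27.8 27.7] 30.2
green [ 418.1 -333.1] [28.6 29.2] 49.0
deck120 [510.   84.2] [206.2 135.2] 13.2
deck150 [510.1  84.1] [203.2 133. ] 13.2
deck175 [510.1  84.2] [200.4 130.5] 13.2
key60 [ 14.9 -43.1] [1.3 1.3] 88.5
key90 [439.6  67.2] [17.  16.3] 88.3
well90 [557.4  95.9] [19.3 22. ] 16.9
well120 [557.9  95.8] [25.3 25.9] 12.4
black [[0.49112369 0.51732717 0.064     ]] va [[ 0.4687368  -0.14611586  0.064     ]]
```

```bash
cat > go.py <<'E'
import sys; from h import *
from scipy.spatial.transform import Rotation as R
s=monitor.get_state(); p=s["ee_pos"]; r=R.from_euler("xyz",s["orientation"])
def to(x,y,z,yaw):
    t=R.from_euler("xyz",[180,0,yaw],degrees=True)
    d=r.inv().apply(np.array([x,y,z])-p); rv=(r.inv()*t).as_rotvec(degrees=True)
    print("rv",np.round(rv,2),"shift",np.round(d,4))
print("t",round(s["time_s"],2),"pos",np.round(p,4),"rpy",np.round(np.degrees(s["orientation"]),2),"F",np.round(s["ft_force"],2),"w",round(s["grip_width"],4))
to(*map(float,sys.argv[1:5]))
E
python3 go.py .478 -.289 .15 -10.3
python3 -c "
from h import *
c=read_camera('top');print(plane(c,[[407,225.6],[428,184]],.064))"
```

```text
t 0.3 pos [ 0.2159 -0.5864  0.2052] rpy [-179.97    0.     20.21] F [-0.17 -0.67  0.39] w 0.094
rv [-3.000e-02  1.000e-02  3.051e+01] shift [ 0.3487 -0.1885  0.0553]
[[ 0.46917151 -0.22148234  0.064     ]
 [ 0.59022194 -0.29084025  0.064     ]]
```

>>> drive_tool --pt "0 0 0 0.03 -0.016 0 0.5" --pt "0 0 0 0.03 -0.016 0 0.5" --pt "0 0 0 0.03 -0.016 0 0.5" --pt "0 0 0 0.03 -0.016 0 0.5" --pt "0 0 0 0.03 -0.016 0 0.5" --pt "0 0 0 0.03 -0.016 0 0.5" --pt "0 0 0 0.03 -0.016 0 0.5" --pt "0 0 0 0.03 -0.016 0 0.5" --pt "0 0 0 0.03 -0.016 0 0.5" --pt "0 0 0 0.03 -0.016 0 0.5" --pt "0 0 0 0.03 -0.016 0 0.5" --pt "0 0 6 0 0 0 0.5" --pt "0 0 6 0 0 0 0.5" --pt "0 0 6 0 0 0 0.5" --pt "0 0 6 0 0 0 0.5" --pt "0 0 6 0 0 0 0.5" --pt "0 0 0 0 0 0 0.5" --squeeze 20

```text
time_s: 1.77
ee_pos: [0.4758, -0.2923, 0.2046]
orientation: [3.141, -0.0, -0.195]
ft_force: [-0.6, 0.1, -0.1]
grip_width: 0.0472
```

```bash
python3 go.py .478 -.289 .15 -10.3
```

```text
t 1.77 pos [ 0.4758 -0.2923  0.2046] rpy [ 1.7998e+02 -1.0000e-02 -1.1150e+01] F [-0.58  0.09 -0.08] w 0.0472
rv [ 0.02 -0.01 -0.85] shift [ 0.0015 -0.0037  0.0546]
```

>>> drive_tool --pt "0 0 -0.8 0.0015 -0.0035 0.015 0.5" --pt "0 0 0 0 0 0.01 0.5" --pt "0 0 0 0 0 0 0.5"

```text
time_s: 2.02
ee_pos: [0.4783, -0.2894, 0.1793]
orientation: [3.14, -0.002, -0.172]
ft_force: [0.6, -0.1, -1.1]
grip_width: 0.0472
```

```bash
python3 go.py .478 -.289 .15 -10.3
python3 - <<'E'
from h import *
c=read_camera("wrist"); cv2.imwrite("pics/w1.png",c["image"][:,:,::-1])
E
```

```text
t 2.02 pos [ 0.4783 -0.2894  0.1793] rpy [ 1.7994e+02 -9.0000e-02 -9.8300e+00] F [ 0.61 -0.06 -1.07] w 0.0472
rv [ 0.06 -0.09  0.47] shift [-0.0004 -0.0004  0.0293]
```

View pics/w1.png

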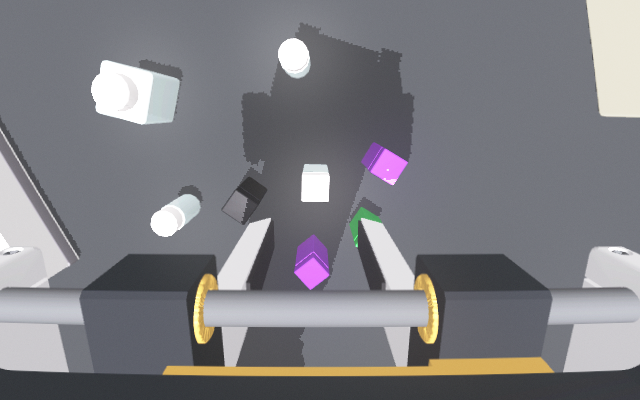

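The wrist view shows the cell at (316,182), square to the jaws and between black (245,200) and purple (385,163).

Run:
```python
from h import *
c=read_camera("wrist"); crop(c["image"],285,150,350,215,9,"pics/w1c.png")
g=c["image"].min(2); print(g[160:206:2,316])
big=cv2.resize(c["image"],None,fx=4,fy=4,interpolation=cv2.INTER_CUBIC).min(2)
for t in (200,225,240):
    n,l=cv2.connectedComponents((big>t).astype(np.uint8)); b=l==l[190*4,316*4]
    ct=cv2.findContours(b.astype(np.uint8),0,1)[0][0].reshape(-1,2)
    q=(ct+.5)/4-.5; print(t,cv2.boundingRect(ct),[np.round(x,1) for x in cv2.minAreaRect((plane(c,q,.064)[:,:2]*1000).astype(np.float32))])
```

```text
[103 105 161 219 219 219 253 246 255 255 255 255 255 255 255 255 255 255
 255 255 255 109 110]
200 (1205, 658, 114, 150) [array([ 483.2, -290.9]), array([24.9, 34. ]), np.float64(78.6)]
225 (1206, 686, 113, 121) [array([ 480.5, -290.5]), array([25.1, 27.5]), np.float64(80.1)]
240 (1206, 688, 112, 119) [array([ 480.2, -290.4]), array([24.4, 27.4]), np.float64(78.6)]
```

View pics/w1c.png

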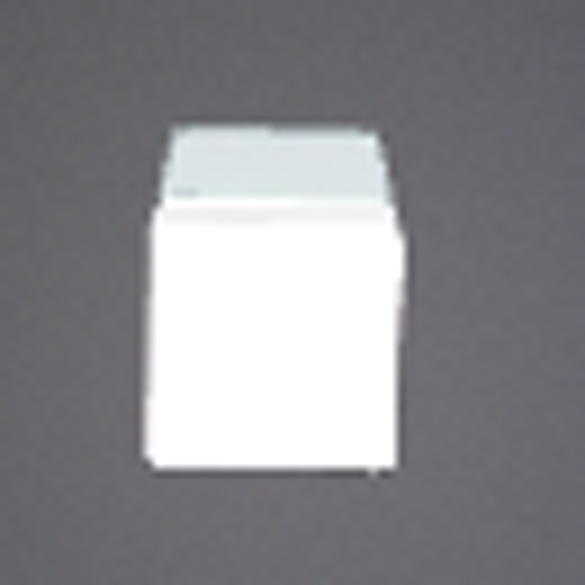

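>>> drive_tool --pt "0 0 0.5 0 0.0005 0.02 0.5" --pt "0 0 0 0 0 0.03 0.5" --pt "0 0 0 0 0 0.03 0.5" --pt "0 0 0 0 0 0.03 0.5" --pt "0 0 0 0 0 0.015 0.5" --pt "0 0 0 0 0 0.009 0.5" --pt "0 0 0 0 0 0 0.5"

```text
time_s: 2.7
ee_pos: [0.4821, -0.2942, 0.0472]
orientation: [3.137, -0.012, -0.178]
ft_force: [-0.9, 0.2, 0.2]
grip_width: 0.0473
```

```bash
python3 go.py .4785 -.290 .044 -10.3
```

```text
t 2.7 pos [ 0.4821 -0.2942  0.0472] rpy [179.73  -0.66 -10.17] F [-0.93  0.23  0.16] w 0.0473
rv [ 0.27 -0.66  0.12] shift [-0.0043 -0.0035  0.0031]
```

>>> drive_tool --pt "0.3 -0.6 0 -0.004 -0.0035 0.003 0.5" --pt "0 0 0 0 0 0 0.5" --pt "0 0 0 0 0 0 0.5"

```text
time_s: 2.95
ee_pos: [0.4796, -0.2906, 0.0464]
orientation: [-3.141, -0.002, -0.177]
ft_force: [-0.5, 0.2, 0.3]
grip_width: 0.0469
```

```bash
python3 go.py .4785 -.290 .044 -10.3
```

```text
t 2.95 pos [ 0.4796 -0.2906  0.0464] rpy [-1.7999e+02 -1.3000e-01 -1.0150e+01] F [-0.53  0.21  0.3 ] w 0.0469
rv [-0.01 -0.13  0.15] shift [-0.0012 -0.0004  0.0024]
```

>>> drive_tool --pt "0 -0.1 0 -0.0015 -0.0005 0.003 0.5" --pt "0 0 0 0 0 0 0.4" --pt "0 0 0 0 0 0 0.2" --pt "0 0 0 0 0 0 0.1" --pt "0 0 0 0 0 0 0.1" --pt "0 0 0 0 0 0 0.1" --pt "0 0 0 0 0 0 0.1" --squeeze 20

```text
time_s: 3.53
ee_pos: [0.4798, -0.2907, 0.0464]
orientation: [3.14, -0.005, -0.177]
ft_force: [0.4, 0.4, -0.4]
grip_width: 0.025
```

```bash
python3 go.py .4785 -.290 .044 -10.3
```

```text
t 3.53 pos [ 0.4798 -0.2907  0.0464] rpy [179.91  -0.3  -10.13] F [ 0.4   0.43 -0.42] w 0.025
rv [ 0.09 -0.3   0.17] shift [-0.0014 -0.0005  0.0024]
```

>>> drive_tool --pt "0 0 0 0 0 -0.01 0.1" --pt "0 0 0 0 0 -0.03 0.1" --pt "0 0 0 0 0 -0.03 0.1" --pt "0 0 0 0 0 -0.03 0.1" --pt "0 0 0 0 0 -0.03 0.1" --pt "0 0 0 0 0 -0.02 0.1" --pt "0 0 0 0 0 0 0.1"

```text
time_s: 4.12
ee_pos: [0.4776, -0.2893, 0.2059]
orientation: [3.142, -0.002, -0.176]
ft_force: [-0.4, -0.0, -0.1]
grip_width: 0.0251
```

```bash
python3 go.py .558 .0957 .20 13.2
```

```text
t 4.12 pos [ 0.4776 -0.2893  0.2059] rpy [ 1.7999e+02 -1.2000e-01 -1.0110e+01] F [-0.38 -0.02 -0.12] w 0.0251
rv [  0.03  -0.12 -23.31] shift [ 0.0116 -0.3931  0.0059]
```

>>> drive_tool --pt "0 0 0 0 -0.025 0 0.1" --pt "0 0 0 0.001 -0.032 0 0.1" --pt "0 0 0 0.001 -0.032 0 0.1" --pt "0 0 0 0.001 -0.032 0 0.1" --pt "0 0 0 0.001 -0.032 0 0.1" --pt "0 0 0 0.001 -0.032 0 0.1" --pt "0 0 0 0.001 -0.032 0 0.1" --pt "0 0 0 0.001 -0.032 0 0.1" --pt "0 0 0 0.001 -0.032 0 0.1" --pt "0 0 0 0.001 -0.032 0 0.1" --pt "0 0 0 0.001 -0.032 0 0.1" --pt "0 0 0 0.001 -0.032 0 0.1" --pt "0 0 -5.8 0 0 0 0.1" --pt "0 0 -5.8 0 0 0 0.1" --pt "0 0 -5.8 0 0 0 0.1" --pt "0 0 -5.8 0 0 0 0.1" --pt "0 0 0 0 0 0 0.1"

```text
time_s: 5.53
ee_pos: [0.5536, 0.0984, 0.2081]
orientation: [3.138, -0.001, 0.243]
ft_force: [0.2, -0.2, -0.5]
grip_width: 0.0247
```

```bash
python3 go.py .558 .0957 .13 13.2;  python3 - <<'E'
from h import *
c=read_camera("wrist"); cv2.imwrite("pics/w2.png",c["image"][:,:,::-1])
c=read_camera("scene"); crop(c["image"],230,90,390,270,4,"pics/s3.png")
E
```

```text
t 5.53 pos [0.5536 0.0984 0.2081] rpy [ 1.7979e+02 -7.0000e-02  1.3910e+01] F [ 0.25 -0.25 -0.53] w 0.0247
rv [ 0.21 -0.07  0.71] shift [0.0035 0.0034 0.0781]
```

View pics/w2.png

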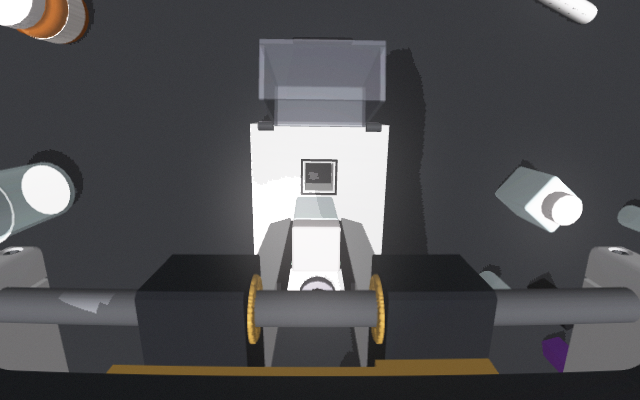

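View pics/s3.png

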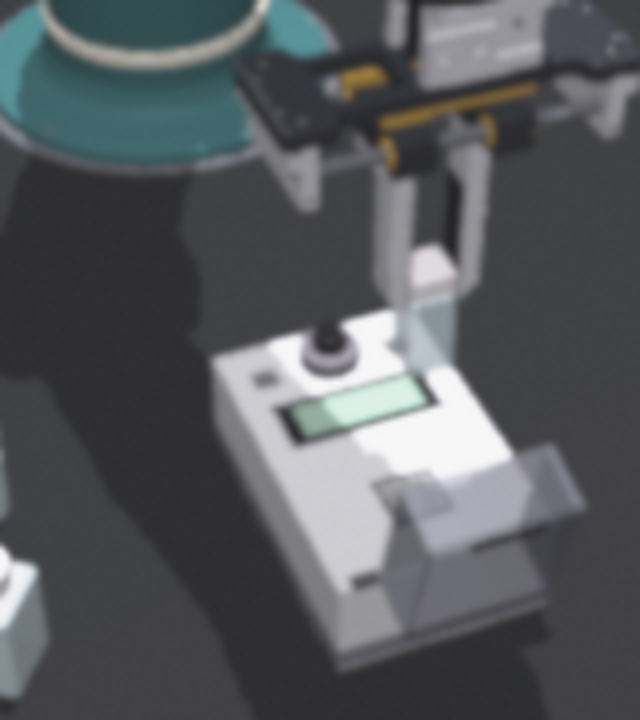

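The wrist view shows the well mouth at (319,176) and the held cell's foot edge at about (316,197). I'll measure both from this camera.

Run:
```python
from h import *
c=read_camera("wrist"); crop(c["image"],285,145,355,265,5,"pics/w2c.png")
crop(c["image"],245,115,395,200,5,"pics/w2d.png")
```

```text
(no output)
```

View pics/w2c.png

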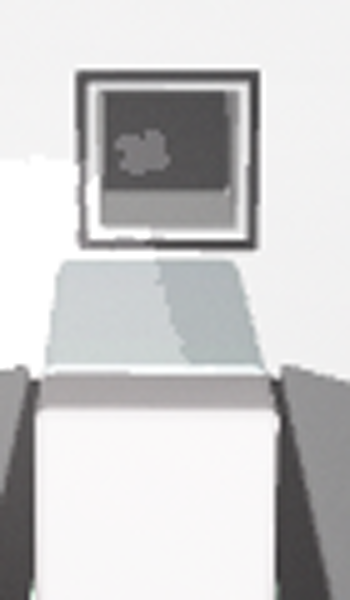

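View pics/w2d.png

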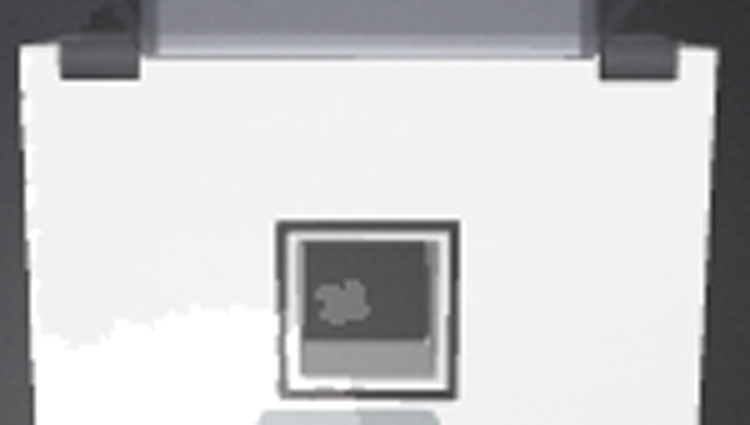

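Run:
```python
from h import *
from scipy.spatial.transform import Rotation as R
c=read_camera("wrist"); s=monitor.get_state(); p=s["ee_pos"]; r=R.from_euler("xyz",s["orientation"])
def loc(uv,z):
    P=plane(c,uv,z); return P, r.inv().apply(P-p)*1000
q=lambda a:[[285+(x+.5)/5-.5,145+(y+.5)/5-.5] for x,y in a]
for nm,pts,z in (("frame",[(77,70),(260,70),(258,247),(81,249)],.066),("well",[(97,90),(240,90),(238,228),(100,228)],.066),("foot",[(60,260),(240,260)],p[2]-.0444),("ctop",[(33,410),(280,410)],p[2]-.0464+.064),("stopperlow",[(45,372),(268,372)],p[2]-.0464+.05)):
    P,t=loc(q(pts),z); print(nm,"\nworld",np.round(P[:,:2]*1000,1).tolist(),"\ntool",np.round(t[:,:2],1).tolist(),"mean",np.round(t.mean(0),1),np.round(P.mean(0)*1000,1))
```

```text
frame 
world [[573.2, 115.9], [581.2, 81.9], [547.3, 73.8], [539.0, 107.4]] 
tool [[22.7, -13.6], [22.7, 21.4], [-12.2, 21.5], [-12.5, -13.2]] mean [  5.2   4.  142.3] [560.2  94.8  66. ]
well 
world [[570.3, 111.4], [576.6, 84.7], [550.2, 78.5], [544.0, 104.7]] 
tool [[18.9, -9.8], [18.8, 17.6], [-8.3, 17.5], [-8.3, -9.4]] mean [  5.3   4.  142.3] [560.3  94.8  66. ]
foot 
world [[561.4, 111.6], [567.0, 87.7]] 
tool [[10.4, -11.7], [10.3, 12.8]] mean [10.3  0.6 44.4] [564.2  99.6 163.8]
ctop 
world [[561.6, 111.3], [567.3, 87.0]] 
tool [[10.7, -11.1], [10.6, 13.8]] mean [ 10.6   1.4 -17.6] [564.5  99.1 225.8]
stopperlow 
world [[561.2, 110.8], [566.7, 87.1]] 
tool [[10.1, -10.8], [10.0, 13.5]] mean [10.1  1.4 -3.6] [564.   98.9 211.8]
```

>>> drive_tool --pt "0.2 0 0.3 0.0074 0.0032 0.01 0.1" --pt "0 0 0 0 0 0.03 0.1" --pt "0 0 0 0 0 0.02 0.1" --pt "0 0 0 0 0 0.01 0.1" --pt "0 0 0 0 0 0 0.1" --pt "0 0 0 0 0 0 0.1"

```text
time_s: 6.23
ee_pos: [0.5648, 0.0951, 0.1342]
orientation: [3.141, -0.003, 0.215]
ft_force: [0.9, 0.4, -0.6]
grip_width: 0.0247
```

```bash
python3 go.py .5613 .0968 .12 13.6;  python3 - <<'E'
from h import *
c=read_camera("wrist"); crop(c["image"],285,115,355,235,5,"pics/w3c.png")
E
```

```text
t 6.23 pos [0.5648 0.0951 0.1342] rpy [179.97  -0.2   12.3 ] F [ 0.89  0.43 -0.55] w 0.0247
rv [ 0.03 -0.2  -1.3 ] shift [-0.0031 -0.0024  0.0142]
```

View pics/w3c.png

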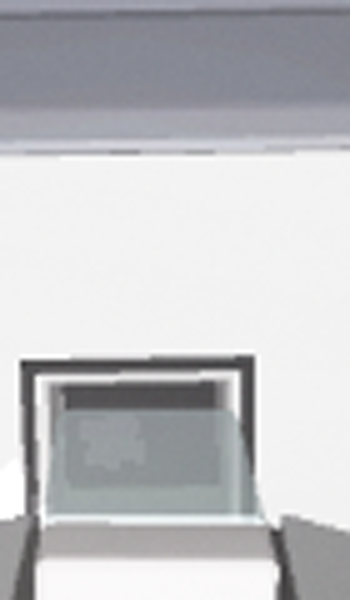

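>>> drive_tool --pt "0 -0.2 -1.3 -0.003 -0.0024 0.008 0.1" --pt "0 0 0 0 0 0 0.1" --pt "0 0 0 0 0 0 0.1" --pt "0 0 0 0 0 0 0.1"

```text
time_s: 6.62
ee_pos: [0.5624, 0.0973, 0.1282]
orientation: [3.141, -0.003, 0.239]
ft_force: [-0.6, 0.1, -1.6]
grip_width: 0.0249
```

```bash
python3 go.py .5613 .0968 .12 13.6;  python3 - <<'E'
from h import *
c=read_camera("wrist"); crop(c["image"],285,115,355,235,5,"pics/w4c.png")
E
```

```text
t 6.62 pos [0.5624 0.0973 0.1282] rpy [179.94  -0.19  13.72] F [-0.59  0.08 -1.61] w 0.0249
rv [ 0.06 -0.19  0.12] shift [-0.0013  0.0002  0.0082]
```

View pics/w4c.png

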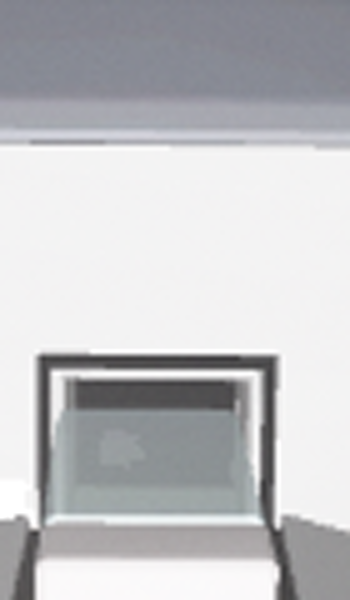

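```bash
cat > ms.py <<'E'
from h import *
from scipy.spatial.transform import Rotation as R
import json,sys
x0,y0,s=285,115,5
c=read_camera("wrist"); st=monitor.get_state(); p=st["ee_pos"]; r=R.from_euler("xyz",st["orientation"])
for nm,z,pts in json.loads(sys.argv[1]):
    z=z if z>0 else p[2]+z
    P=plane(c,[[x0+(x+.5)/s-.5,y0+(y+.5)/s-.5] for x,y in pts],z); t=r.inv().apply(P-p)*1000
    print(nm,np.round(t[:,:2],1).tolist(),np.round(t.mean(0),1))
E
python3 ms.py '[["frame",0.066,[[38,354],[278,355]]],["well",0.066,[[65,378],[250,378]]],["foot",-0.0444,[[60,408],[240,408]]],["top",0.0176,[[33,560],[281,560]]]]'
```

```text
frame [[14.2, -15.9], [14.1, 19.2]] [14.2  1.7 62.3]
well [[10.6, -12.0], [10.6, 15.2]] [10.6  1.6 62.3]
foot [[10.6, -11.8], [10.6, 12.8]] [10.6  0.5 44.4]
top [[-34.6, -20.8], [-34.6, 24.0]] [-34.6   1.6 110.6]
```

>>> drive_tool --pt "0 -0.1 0 -0.0015 0.001 0.006 0.1" --pt "0 0 0 0 0 0 0.1" --pt "0 0 0 0 0 0 0.1"

```text
time_s: 6.97
ee_pos: [0.5616, 0.0957, 0.1223]
orientation: [3.14, -0.003, 0.239]
ft_force: [-0.4, 0.1, 0.9]
grip_width: 0.0249
```

```bash
python3 go.py .5611 .0962 .0764 13.6;  python3 - <<'E'
from h import *
c=read_camera("wrist"); crop(c["image"],285,115,355,235,5,"pics/w5c.png")
E
```

```text
t 6.97 pos [0.5616 0.0957 0.1223] rpy [ 1.7992e+02 -1.6000e-01  1.3680e+01] F [-0.43  0.09  0.88] w 0.0249
rv [ 0.08 -0.16  0.08] shift [-0.0005 -0.0007  0.0459]
```

View pics/w5c.png

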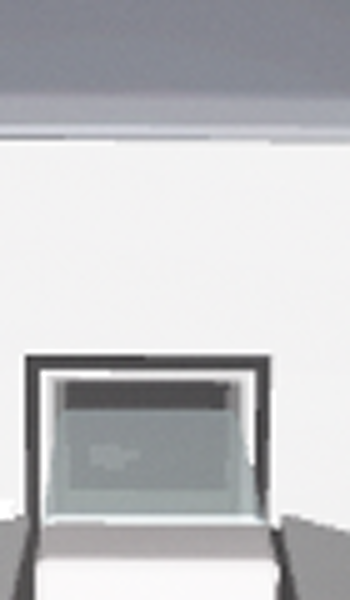

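```bash
python3 ms.py '[["frame",0.066,[[25,354],[271,355]]],["well",0.066,[[53,378],[244,378]]],["foot",-0.0444,[[60,408],[240,408]]]]'
```

```text
frame [[15.6, -17.2], [15.4, 17.8]] [15.5  0.3 56.3]
well [[12.0, -13.3], [12.0, 14.0]] [12.   0.4 56.3]
foot [[10.6, -11.7], [10.6, 12.9]] [10.6  0.6 44.4]
```

>>> drive_tool --pt "0 0 0 0 0 0.006 0.1" --pt "0 0 0 0 0 0.006 0.1" --pt "0 0 0 0 0 0.006 0.1" --pt "0 0 0 0 0 0 0.1"

```text
time_s: 7.4
ee_pos: [0.5616, 0.0956, 0.1024]
orientation: [3.14, -0.003, 0.239]
ft_force: [-1.0, -0.2, -0.5]
grip_width: 0.0249
```

```bash
python3 go.py .5616 .0957 .0764 13.6
```

```text
t 7.4 pos [0.5616 0.0956 0.1024] rpy [ 1.7992e+02 -1.6000e-01  1.3680e+01] F [-1.02 -0.16 -0.54] w 0.0249
rv [ 0.08 -0.16  0.08] shift [-0.0001 -0.0001  0.026 ]
```

Foot at z≈0.056, so it's 10 mm into the well with no force. I'll continue down.

>>> drive_tool --pt "0 0 0 0 0 0.006 0.1" --pt "0 0 0 0 0 0.006 0.1" --pt "0 0 0 0 0 0.006 0.1" --pt "0 0 0 0 0 0.004 0.1" --pt "0 0 0 0 0 0 0.1"

```text
time_s: 7.82
ee_pos: [0.5613, 0.0957, 0.0772]
orientation: [3.14, -0.002, 0.239]
ft_force: [-0.2, -0.6, -0.4]
grip_width: 0.025
```

```bash
python3 go.py .5616 .0957 .0764 13.6
```

```text
t 7.82 pos [0.5613 0.0957 0.0772] rpy [ 1.7993e+02 -9.0000e-02  1.3680e+01] F [-0.24 -0.6  -0.39] w 0.025
rv [ 0.07 -0.09  0.08] shift [0.0003 0.0001 0.0008]
```

>>> drive_tool --pt "0 0 0 0 0 0.002 0.1" --pt "0 0 0 0 0 0 0.3" --pt "0 0 0 0 0 0 0.4" --pt "0 0 0 0 0 0 0.4" --pt "0 0 0 0 0 0 0.4" --pt "0 0 0 0 0 -0.02 0.4" --pt "0 0 0 0 0 -0.03 0.4" --pt "0 0 0 0 0 -0.03 0.4" --pt "0 0 0 0 0 -0.03 0.4" --pt "0 0 0 0 0 -0.01 0" --pt "0 0 0 0 0 0 0"

```text
time_s: 8.73
ee_pos: [0.5605, 0.096, 0.2001]
orientation: [3.141, -0.0, 0.239]
ft_force: [0.2, 0.5, -0.3]
grip_width: 0.0274
```

```bash
python3 go.py .5616 .0957 .0764 13.6;  python3 - <<'E'
from h import *
c=read_camera("wrist"); crop(c["image"],200,0,440,250,3,"pics/w6.png"); cv2.imwrite("pics/w6full.png",c["image"][:,:,::-1])
c=read_camera("scene"); crop(c["image"],270,130,400,260,5,"pics/s6.png")
E
```

```text
t 8.73 pos [0.5605 0.096  0.2001] rpy [ 1.7997e+02 -2.0000e-02  1.3700e+01] F [ 0.17  0.52 -0.31] w 0.0274
rv [ 0.03 -0.02  0.1 ] shift [0.0009 0.0005 0.1237]
```

View pics/w6full.png

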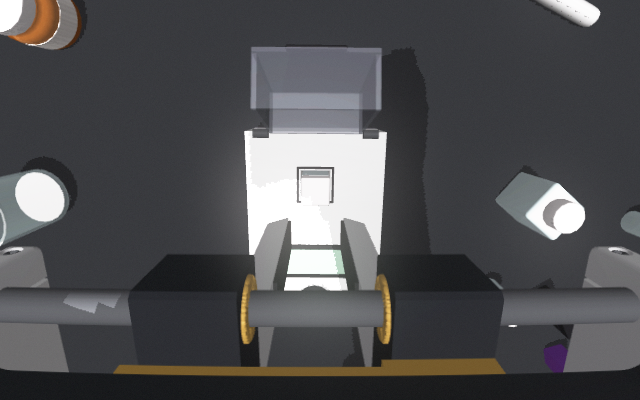

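View pics/s6.png

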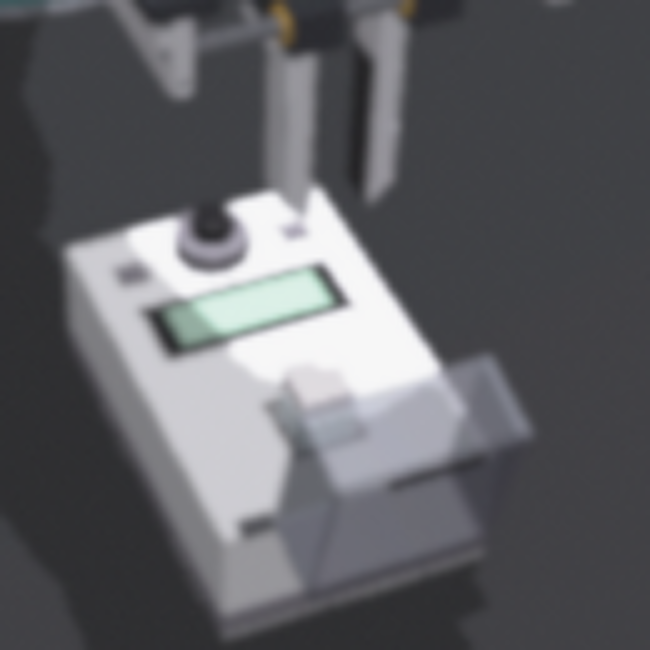

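Run:
```python
from h import *
c=read_camera("wrist"); crop(c["image"],285,155,345,215,9,"pics/w7.png")
```

```text
(no output)
```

View pics/w7.png

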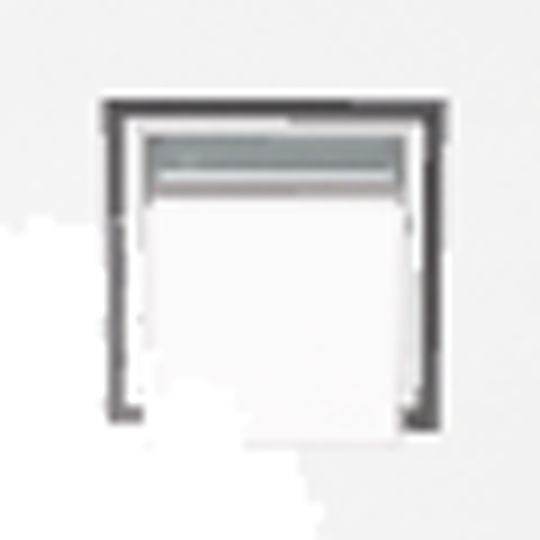

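Both views show the cell seated; its top is about 28 px wide against about 29 expected when fully down. Next I'll get the hood angle.

Run:
```python
from h import *
yaw=np.radians(13.5); X=np.array([np.cos(yaw),np.sin(yaw),0]); Y=np.array([-np.sin(yaw),np.cos(yaw),0]); Z=np.array([0,0,1.])
H=np.array([.511,.0835,0])+.098*X+.067*Z; print(H)
for n,uv in (("top",[287,156.4]),("wrist",[317,47])):
    c=read_camera(n)
    th=np.linspace(1.4,2.0,61)
    E=[H+.092*(-np.cos(t)*X+np.sin(t)*Z)+.04*(np.sin(t)*X+np.cos(t)*Z) for t in th]
    p=proj(c,E); i=np.argmin(abs(p[:,1]-uv[1])); print(n,th[i],p[i],E[i],p[[0,-1]])
```

```text
[0.60629225 0.10637765 0.067     ]
top 1.79 [286.07648159 156.35938859] [0.6637092  0.12016223 0.14810043] [[288.93244336 166.83939849]
 [285.008268   152.50097075]]
wrist 1.78 [315.26685619  46.51991373] [0.66291774 0.11997222 0.14868685] [[315.05679145 102.43830057]
 [315.36362081  24.13357708]]
```

>>> drive_tool --pt "0 0 0 0.02 0 0 0" --pt "0 0 0 0.03 0 0 0" --pt "0 0 0 0.03 0 0 0" --pt "0 0 0 0.03 0 0 0" --pt "0 0 0 0.02 0 0 0" --pt "0 0 0 0 0 0 0"

```text
time_s: 9.48
ee_pos: [0.6869, 0.1263, 0.1863]
orientation: [3.141, 0.016, 0.239]
ft_force: [-0.0, -0.4, 1.1]
grip_width: 0.0004
```

```bash
cat > hd.py <<'E'
from h import *
yaw=np.radians(13.5); X=np.array([np.cos(yaw),np.sin(yaw),0]); Y=np.array([-np.sin(yaw),np.cos(yaw),0])
H=np.array([.6063,.1064,.067]); s=monitor.get_state(); d=s["ee_pos"]-H
print("hinge frame mm",np.round([d@X*1000,d@Y*1000,d[2]*1000],1),"rpy",np.round(np.degrees(s["orientation"]),2),"F",np.round(s["ft_force"],1),"w",s["grip_width"])
E
python3 hd.py
```

```text
hinge frame mm [ 83.    0.6 119.3] rpy [179.97   0.94  13.69] F [-0.  -0.4  1.1] w 0.000380384936776553
```

>>> drive_tool --pt "0 0.9 0 0 0 0.012 0" --pt "0 0 0 0 0 0.015 0" --pt "0 0 0 0 0 0.015 0" --pt "0 0 0 0 0 0.015 0" --pt "0 0 0 0 0 0 0" --pt "0 0 0 0 0 0 0"

```text
time_s: 9.98
ee_pos: [0.6826, 0.1265, 0.1186]
orientation: [-3.14, 0.011, 0.24]
ft_force: [-0.1, 0.3, 0.4]
grip_width: 0.0005
```

```bash
python3 hd.py
python3 - <<'E'
from h import *
c=read_camera("scene"); crop(c["image"],230,90,390,270,4,"pics/s8.png")
E
```

```text
hinge frame mm [78.8  1.7 51.6] rpy [-179.94    0.62   13.77] F [-0.1  0.3  0.4] w 0.0005299225282325839
```

View pics/s8.png

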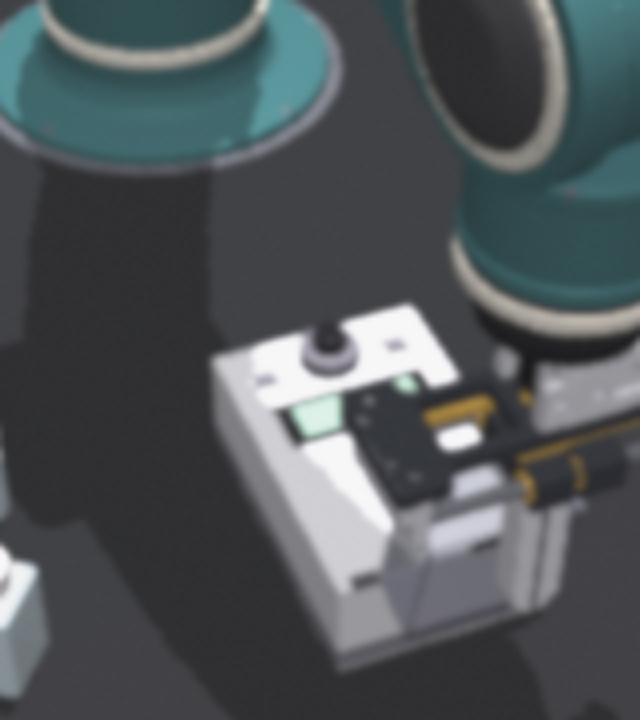

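>>> drive_tool --pt "0 0.6 0 -0.008 0 -0.003 0" --pt "0 0 0 -0.01 0 -0.002 0" --pt "0 0 0 -0.01 0 -0.001 0" --pt "0 0 0 -0.01 0 0 0" --pt "0 0 0 -0.01 0 0 0"

```text
time_s: 10.45
ee_pos: [0.6382, 0.1159, 0.1296]
orientation: [-3.14, -0.009, 0.24]
ft_force: [4.1, 1.9, 4.4]
grip_width: 0.0003
```

```bash
python3 hd.py
```

```text
hinge frame mm [33.2  1.8 62.6] rpy [-179.92   -0.53   13.75] F [4.1 1.9 4.4] w 0.00032407956107311506
```

>>> drive_tool --pt "0 -0.5 0 -0.01 0 0 0" --pt "0 0 0 -0.01 0 0 0" --pt "0 0 0 -0.01 0 0 0" --pt "0 0 0 -0.01 0 0 0" --pt "0 0 0 -0.01 0 0 0"

```text
time_s: 10.87
ee_pos: [0.59, 0.1043, 0.1355]
orientation: [-3.141, -0.009, 0.24]
ft_force: [1.2, 0.3, -0.2]
grip_width: 0.0004
```

```bash
python3 hd.py
```

```text
hinge frame mm [-16.3   1.8  68.5] rpy [-179.97   -0.52   13.76] F [ 1.2  0.3 -0.2] w 0.0004328095256720993
```

>>> drive_tool --pt "0 0 0 -0.01 0 0.004 0" --pt "0 0 0 -0.01 0 0.005 0" --pt "0 0 0 -0.009 0 0.006 0" --pt "0 0 0 -0.008 0 0.006 0" --pt "0 0 0 -0.006 0 0.005 0" --pt "0 0 0 0 0 0 0"

```text
time_s: 11.37
ee_pos: [0.5459, 0.0932, 0.1129]
orientation: [3.14, -0.013, 0.24]
ft_force: [-0.1, 0.1, 0.2]
grip_width: 0.0003
```

```bash
python3 hd.py
python3 - <<'E'
from h import *
c=read_camera("scene"); crop(c["image"],230,90,390,270,4,"pics/s9.png")
E
```

```text
hinge frame mm [-61.8   1.3  45.9] rpy [179.93  -0.74  13.75] F [-0.1  0.1  0.2] w 0.0002920965460679496
```

View pics/s9.png

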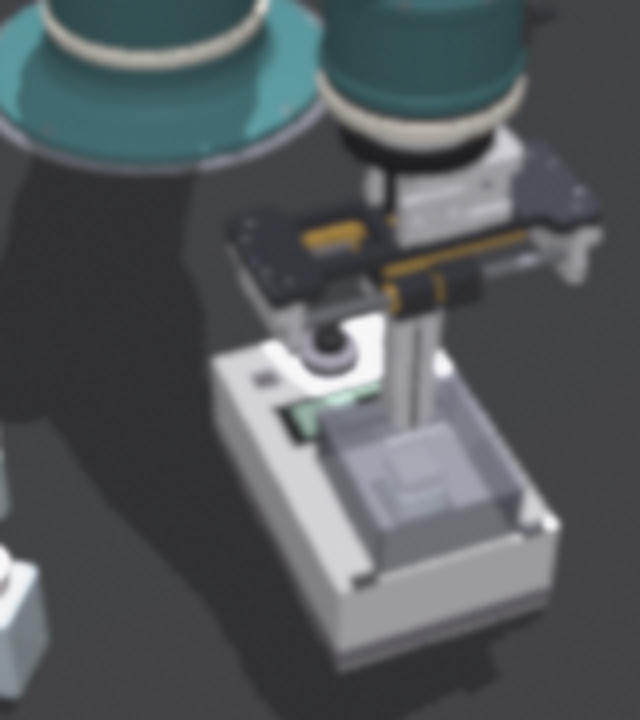

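The hood is nearly shut with the cell visible under it. I'll press down to the stop.

>>> drive_tool --pt "0 0 0 -0.004 0 0.003 0" --pt "0 0 0 0 0 0.003 0" --pt "0 0 0 0 0 0.002 0" --pt "0 0 0 0 0 0.001 0"

```text
time_s: 11.75
ee_pos: [0.5442, 0.0928, 0.1067]
orientation: [3.139, -0.015, 0.24]
ft_force: [-17.7, -3.4, 37.2]
grip_width: 0.0
```

```bash
python3 hd.py
```

```text
hinge frame mm [-63.6   1.3  39.7] rpy [179.88  -0.88  13.74] F [-17.7  -3.4  37.2] w 2.5120977899174455e-05
```

>>> drive_tool --pt "0 -0.8 0 0 0 -0.01 0" --pt "0 0 0 0 0 -0.02 0" --pt "0 0 0 0 0 -0.01 0" --pt "0 0 0 -0.025 0 0 0" --pt "0 0 0 -0.03 0 0 0" --pt "0 0 0 -0.03 0 0 0" --pt "0 0 0 -0.015 0 0 0" --pt "0 0 0 0 0 0 0"

```text
time_s: 12.42
ee_pos: [0.445, 0.0692, 0.1476]
orientation: [3.14, -0.002, 0.24]
ft_force: [0.6, -0.1, 1.2]
grip_width: 0.0008
```

```bash
python3 go.py .4395 .067 .11 13.7
python3 - <<'E'
from h import *
c=read_camera("wrist"); cv2.imwrite("pics/w10.png",c["image"][:,:,::-1])
c=read_camera("scene"); crop(c["image"],230,90,390,270,4,"pics/s10.png")
E
```

```text
t 12.42 pos [0.445  0.0692 0.1476] rpy [ 1.7991e+02 -1.2000e-01  1.3750e+01] F [ 0.56 -0.07  1.17] w 0.0008
rv [ 0.09 -0.12  0.05] shift [-0.0059  0.0008  0.0376]
```

View pics/w10.png

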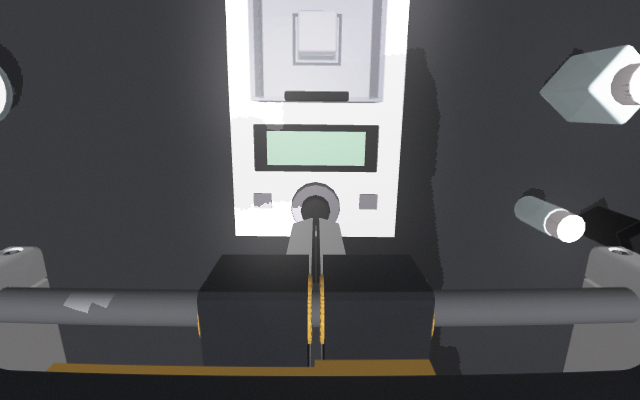

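View pics/s10.png

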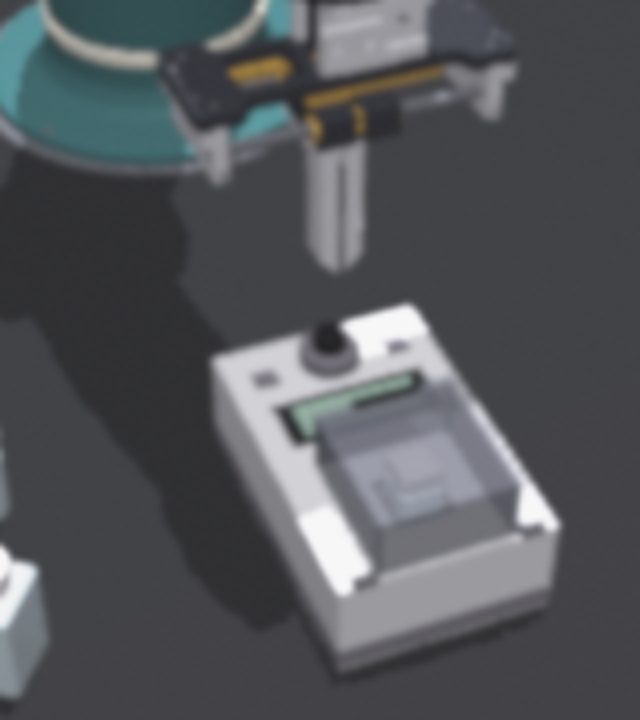

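The wrist view shows the hood closed (strip at 317,96) with the cell inside, and the collar and key near (316,206), partly behind the fingertips.

Run:
```python
from h import *
c=read_camera("wrist"); crop(c["image"],280,170,350,240,8,"pics/w11.png")
yaw=np.radians(13.5); X=np.array([np.cos(yaw),np.sin(yaw),0]);H=np.array([.6063,.1064,.067])
for t in (0,.05,.1): print(t,proj(c,[H+.092*(-np.cos(t)*X+np.array([0,0,np.sin(t)]))+.04*(np.sin(t)*X+np.array([0,0,np.cos(t)]))]))
print(plane(c,[[292,206],[340,206]],.078),plane(c,[[316,184]],.078))
```

```text
0 [[316.51055751 105.07871061]]
0.05 [[316.56035157 101.43390201]]
0.1 [[316.61345699  97.23957353]]
[[0.44010515 0.0852783  0.078     ]
 [0.44881511 0.0495931  0.078     ]] [[0.46117648 0.07153218 0.078     ]]
```

View pics/w11.png

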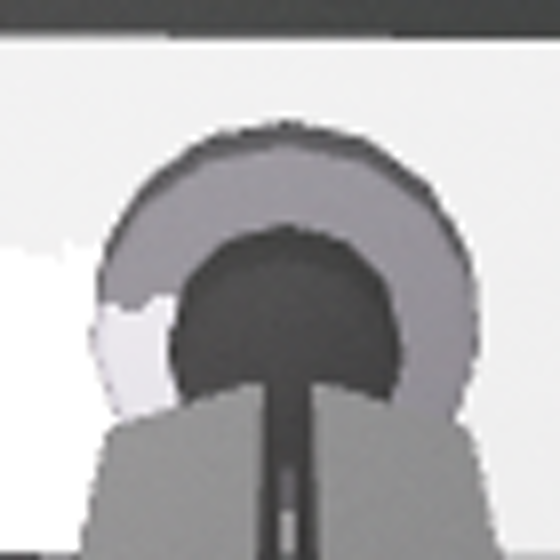

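Run:
```python
from h import *
c=read_camera("wrist"); crop(c["image"],230,0,410,130,4,"pics/w12.png")
print(plane(c,[[315.6,213]],.088),plane(c,[[315.6,212]],.078))
yaw=np.radians(13.5); X=np.array([np.cos(yaw),np.sin(yaw),0])
M=np.array([.511,.0835,0])
print(proj(c,[M-.010*X+[0,0,.066],M-.046*X+[0,0,.066],M-.1*X+[0,0,.066], M+.006*X+[0,0,.067]]))
s=read_camera("scene"); crop(s["image"],290,170,380,260,7,"pics/s12.png")
```

```text
[[0.44248817 0.0674222  0.088     ]] [[0.44030776 0.06687264 0.078     ]]
[[316.37888621 128.49668446]
 [316.15295412 175.03648274]
 [315.83761969 239.711747  ]
 [316.48885685 106.89426115]]
```

View pics/w12.png

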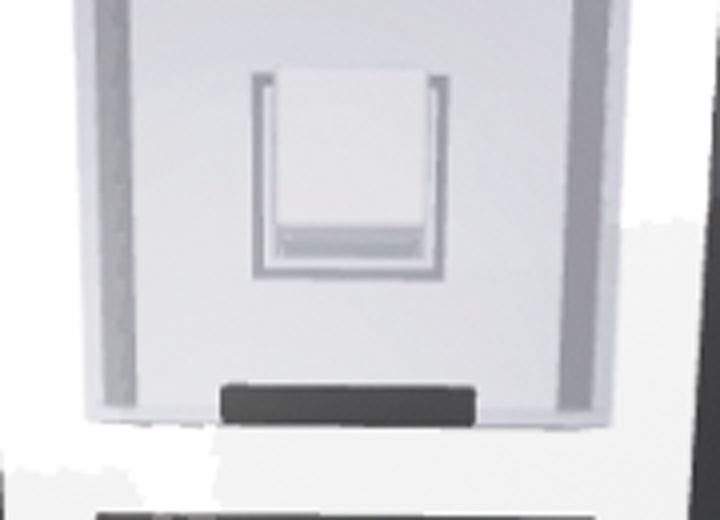

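View pics/s12.png

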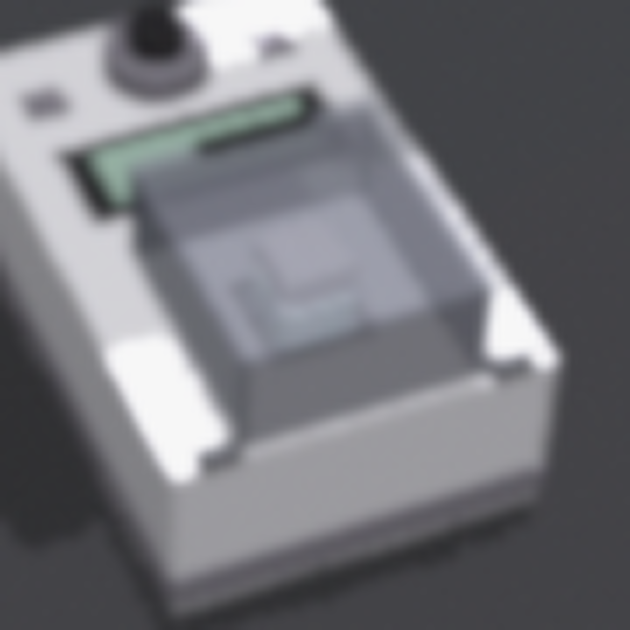

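```bash
python3 go.py .4405 .067 .095 13.7
```

```text
t 12.67 pos [0.4479 0.0703 0.1475] rpy [ 1.7998e+02 -1.6000e-01  1.3770e+01] F [ 0.59  0.48 -0.08] w 0.0003
rv [ 0.02 -0.16  0.07] shift [-0.0081  0.0014  0.0525]
```

>>> drive_tool --pt "0 0 0 -0.008 0.0015 0 0" --pt "0 0 0 0 0 0.015 0" --pt "0 0 0 0 0 0.015 0" --pt "0 0 0 0 0 0.01 0" --pt "0 0 0 0 0 0 0" --pt "0 0 0 0 0 0 0"

```text
time_s: 13.17
ee_pos: [0.4413, 0.0673, 0.1057]
orientation: [-3.14, -0.003, 0.241]
ft_force: [-0.7, 0.2, -0.6]
grip_width: 0.0002
```

```bash
python3 go.py .4405 .067 .0825 13.7
```

```text
t 13.17 pos [0.4413 0.0673 0.1057] rpy [-1.7993e+02 -1.6000e-01  1.3820e+01] F [-0.65  0.2  -0.62] w 0.0002
rv [-0.07 -0.16  0.12] shift [-0.001   0.0001  0.0232]
```

>>> drive_tool --pt "0 0 0 -0.001 0 0.008 0" --pt "0 0 0 0 0 0.006 0" --pt "0 0 0 0 0 0.003 0" --pt "0 0 0 0 0 0 0"

```text
time_s: 13.5
ee_pos: [0.4412, 0.0672, 0.0883]
orientation: [-3.141, -0.005, 0.241]
ft_force: [0.4, -0.5, 0.6]
grip_width: 0.0006
```

```bash
python3 go.py .4405 .067 .0825 13.7
```

```text
t 13.5 pos [0.4412 0.0672 0.0883] rpy [-179.94   -0.26   13.82] F [ 0.37 -0.53  0.61] w 0.0006
rv [-0.06 -0.26  0.12] shift [-0.0007  0.      0.0058]
```

>>> drive_tool --pt "0 0 0 0 0 0.003 0" --pt "0 0 0 0 0 0.003 0" --pt "0 0 0 0 0 0.001 0"

```text
time_s: 13.75
ee_pos: [0.4416, 0.0673, 0.0817]
orientation: [-3.141, -0.005, 0.241]
ft_force: [-10.9, -1.4, 33.2]
grip_width: 0.0003
```

```bash
python3 go.py .4405 .067 .0825 13.7
```

```text
t 13.75 pos [0.4416 0.0673 0.0817] rpy [-179.97   -0.3    13.82] F [-10.87  -1.45  33.17] w 0.0003
rv [-0.03 -0.3   0.12] shift [-0.0012  0.     -0.0008]
```

The key bottomed out: 6 mm of travel, 33 N at the stop. Backing off.

>>> drive_tool --pt "0 0 0 0 0 -0.005 0" --pt "0 0 0 0 0 -0.015 0" --pt "0 0 0 0 0 -0.03 0" --pt "0 0 0 0 0 -0.03 0" --pt "0 0 0 0 0 -0.03 0" --pt "0 0 0 -0.025 0 0 0" --pt "0 0 0 -0.025 0 0 0" --pt "0 0 0 0 0 0 0" --pt "0 0 0 0 0 0 0"

```text
time_s: 14.5
ee_pos: [0.3914, 0.0554, 0.1966]
orientation: [-3.141, -0.007, 0.242]
ft_force: [0.6, -0.1, -0.0]
grip_width: 0.0007
```

```bash
python3 go.py .4405 .067 .0825 13.7
python3 - <<'E'
from h import *
c=read_camera("wrist"); cv2.imwrite("pics/w20.png",c["image"][:,:,::-1])
c=read_camera("scene"); cv2.imwrite("pics/s20.png",c["image"][:,:,::-1])
E
```

```text
t 14.5 pos [0.3914 0.0554 0.1966] rpy [-179.96   -0.4    13.88] F [ 0.63 -0.08 -0.04] w 0.0007
rv [-0.04 -0.4   0.18] shift [0.0496 0.0006 0.1144]
```

View pics/w20.png

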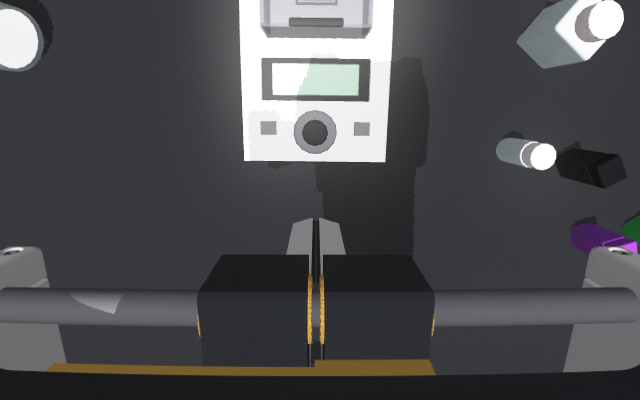

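View pics/s20.png

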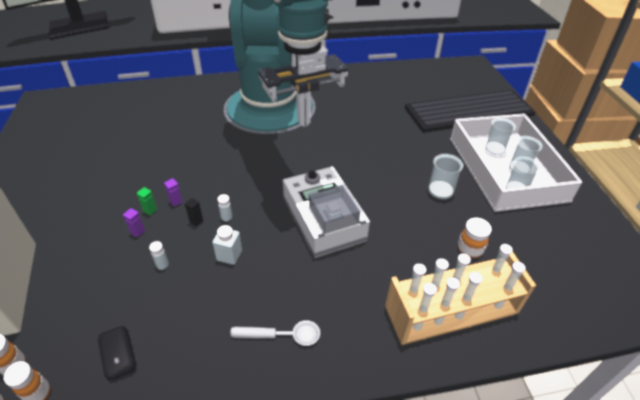

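The scene view shows the hood shut over the cell at (333,210), all other glassware where it was, and the arm clear. Handing in.

```bash
python3 -c "
from station import job
print(job.finish_job())"
```

```text
the job is handed in; nothing more can be done
None
```

The cell is in the well, the hood is shut over it and the round key has been pressed, in that order. I handed the job in at about 14.5 s of the 58 s allowed.

- **Cell:** The gripper let go about 0.8 mm above the computed full depth, with almost no side force on the way down. The cell's top then measured about 28 px wide, against about 29 expected when fully down. I did not push it down again from above.
- **Hood:** I pushed it shut from behind, then pressed it onto its stop, where the force reached 37 N vertically (41 N in total). In the next wrist picture its front edge was within about 1.5 px of where a shut hood should appear. An earlier picture, taken before the arm had settled, suggested a few pixels of gap.
- **Key:** The fingertip followed it down about 6 mm to its stop, with 33 N vertically (35 N in total). The key is up again in the last pictures.
- **Forces:** The shut fingertips made both of these pushes. The 40 N limit applies to the arm and the gripper's body, and the wrist force stayed well under its 120 N limit in every reading.
- **Other glassware:** By eye, the vials, bottle, beaker, jar and look-alike cells stand where they were. The arm ended clear of everything, with no force on the tool.

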